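# Let the large bottle out of the duty-desk dispenser

### The arm

A 7-joint arm with a two-finger parallel gripper is mounted at the origin on the work surface. World frame = base frame: x ahead of the robot, y to its left, z up, the work surface at z = 0. Lengths are in m, angles in rad, forces in N, time in s.
With the tool pointing down it reaches from about 0.425 to 0.925 m from the base axis. Payload 6.8 kg.
Tool frame: the origin (TCP) lies between the finger pads; the fingertips stand 22 mm ahead of it and the grasp point (between the pads) lies 3 mm ahead of it; z points along the fingers, y is the direction in which the jaws open and shut (so a half turn about z gives the same grasp; the last joint's range is limited). The gripper opens to 85 mm and grips with 20 to 120 N. Pads are 22 mm wide; open, the fingers measure 114 mm over their backs; the gripper's body (76 mm by 85 mm) begins 54 mm behind the grasp point. The pads swing forward as they close: fully open they stand 13 mm farther back than shut.
Start: joints at [1.224, 0.477, 0.022, 1.555, -0.011, 1.109, -0.083], TCP at [0.16, -0.656, 0.253] pointing down, gripper open.
Joint ranges: [-2.96, 2.96], [-0.34, 2.1], [-1.41, 1.46], [0.24, 2.44], [-1.37, 4.51], [0.17, 1.92], [-2.96, 2.96]. Speed limits (rad/s): [2.39, 2.39, 3.14, 3.14, 3.14, 3.14, 3.14].

### API

Orientations are given as a unit quaternion [w, x, y, z].
In Python, from station import bot gives the robot as it stands. The module is installed in compiled form; this text tells all that it offers.
- The arm moves only by the tool drive_tool, never from a script. Its argument "series" is one flat list of numbers, 7 for each row, row after row: the opening, from -1 (shut) to 1 (fully open), then the shift along the tool's x, y, z in mm, then the turn, a rotation vector about the tool's x, y, z in rad. In form: [jaw, x, y, z, wx, wy, wz, jaw, x, y, z, wx, wy, wz, ...]. A call has 1 to 12 rows; each row shifts and turns the commanded pose from where the row before left it, along the tool's axes as they then stand; what a row does not reach is not made up. A row lasts 1/8 s, in which the tool goes at most 62.5 mm and 10.7 degrees, less where a joint would pass 70% of its speed; a pose out of reach is approached as far as the arm can. A call with a gripper value outside its range is refused whole. The fingers move at their own pace and stop on an object; "force" is the grip in N (left out, the last holds). Time passes only in rows, so rows that do not move let the fingers close. It gives the time, the measured TCP pose, the force and the opening at its end, in the units of the state.
- bot.get_obs(): the state, without advancing time (a new reading comes with each control period).
- bot.read_camera(name): name is "side" or "top"; returns a dict with "pixels" (420x560x3 uint8, blue, green, red), "camera_matrix" (3x3 intrinsics, pixels), "distortion" ([k1, k2, p1, p2, k3] as OpenCV has them; the pictures are not rectified), "rvec" (rotation vector, rad) and "tvec" (3), from world to camera coordinates, as OpenCV has them. Camera axes: x right, y down, z forward; pixel columns grow to the right and rows downward; lengths in m; the calibration is good to about 2 mm. A picture is of the moment at which its call begins. There is no depth.
- bot.hand_in(): hands the job in, once; it reports no verdict.
The state is a dict: "t": time; "q": joint angles; "joint_vel": joint speeds; "joint_torque": joint torques, N m; "eef_pos": TCP position; "tool_rot": TCP orientation; "contact_force": force on the tool from outside, world axes, zero at the start; "torque": the same for the moment, N m; "gripper_width": opening from 0.0 (shut) to 1.0 (fully open).
Only numpy, scipy, OpenCV 4.12 (cv2) and the standard library are available. Lean on these libraries where they do the work, as an engineer would, in place of code of your own. Each camera call takes 0.05 s, during which the arm holds its last target. There are 200 camera calls.

### The job

Two small tilt-gate dispensers on the duty desk each hold a bottle: on the one with the larger bottle, press the lever's black tail pad down with the fingertips and keep it down until the bottle has rolled under the raised gate to the front stop, then let go so that the gate shuts behind it. Do not touch or lift either bottle, leave the other dispenser shut with its bottle inside, and do not disturb the other things on the desk.

Things in the scene. Friction and masses are not known exactly. Their poses are not given: they have to be found in the camera images.
- dispenser_a: Fixed dispenser, base 186 x 108 mm, yaw within 0.35 rad, on either side; holds the large bottle. Origin: on the desk under the lever's pivot; x points from catch end to press pad. White chute, 80 mm wide inside, floor falling to -x at 14 degrees from rear wall (x +50) to front stop (x -125, 40 mm high). Posts 116 mm high at x 0, y +-47 carry the rocking lever's pivot (along y, 105 mm up).
- dispenser_b: Fixed dispenser, base 186 x 108 mm, yaw within 0.35 rad, on either side; holds the small bottle. Origin: on the desk under the lever's pivot; x points from catch end to press pad. White chute, 80 mm wide inside, floor falling to -x at 14 degrees from rear wall (x +50) to front stop (x -125, 40 mm high). Posts 116 mm high at x 0, y +-47 carry the rocking lever's pivot (along y, 105 mm up).
- pad_a (a point): Centre of the top face of the black press pad (36 x 44 x 6 mm) at the tail of dispenser a's lever: 90 mm behind the pivot, 110 mm above the desk at rest; its z axis is normal to the pad, x along the lever towards its tail. Pressed right down it sinks 47 mm and draws 11 mm towards the pivot. Nothing but the desk is under it.
- pad_b (a point): Centre of the top face of the black press pad (36 x 44 x 6 mm) at the tail of dispenser b's lever: 90 mm behind the pivot, 110 mm above the desk at rest; its z axis is normal to the pad, x along the lever towards its tail. Pressed right down it sinks 47 mm and draws 11 mm towards the pivot. Nothing but the desk is under it.
- gate_a (a point): Middle of the lower edge of dispenser a's gate: an aluminium plate 72 mm wide hanging from the lever's front end into the chute, 60 mm ahead (-x) of the pivot, its edge 6 mm above the chute floor when shut. Swings up and forward as the pad goes down. Between it and the front stop is the catch end.
- gate_b (a point): Middle of the lower edge of dispenser b's gate: an aluminium plate 72 mm wide hanging from the lever's front end into the chute, 60 mm ahead (-x) of the pivot, its edge 6 mm above the chute floor when shut. Swings up and forward as the pad goes down. Between it and the front stop is the catch end.
- lever_a (a joint): Rocking lever of dispenser a: 0 = gate shut, grows as the pad is pressed down (gate up), hard stop at 0.55 rad. The large bottle can pass from about 0.4 rad. A spring shuts it again when let go; it takes about 2 N at the pad to start and 5 N at the stop.
- lever_b (a joint): Rocking lever of dispenser b: 0 = gate shut, grows as the pad is pressed down (gate up), hard stop at 0.55 rad. The large bottle can pass from about 0.4 rad. A spring shuts it again when let go; it takes about 2 N at the pad to start and 5 N at the stop.
- bottle_large: Large amber bottle lying across the chute behind the gate of dispenser a, white cap: diameter 36 mm, length with cap 66 mm, about 60 g. Origin: on its axis at mid-length; y axis along the bottle. It starts about 50 mm above the desk and rolls by itself when the gate is up, reaching the front stop in under 1 s.
- bottle_small: Small amber bottle lying across the chute behind the gate of dispenser b, white cap: diameter 22 mm, length with cap 46 mm, about 30 g. Origin: on its axis at mid-length; y axis along the bottle. It starts about 41 mm above the desk and rolls by itself when the gate is up, reaching the front stop in under 1 s.
- standing_bottle: Bystander: capped amber bottle, 34 mm across, 75 mm tall, standing on the desk beside dispenser a's catch end (its +y side). Origin: underside centre.
- tape_roll: Bystander: cardboard ring, 52 mm across, 20 mm high, lying on the desk beside dispenser b's catch end (its +y side). Origin: underside centre.
- pump_bottle: Bystander: white pump bottle, 70 mm across, 167 mm tall. Origin: underside centre.
- spray_bottle: Bystander: blue trigger spray bottle, 72 mm across, 188 mm tall. Origin: underside centre.
- carton: Bystander: cardboard box 90 x 140 x 80 mm. Origin: underside centre.

How it is judged:
By the outcome, as a careful person would: the job done as asked, in the order asked, and still so for the second after the job is handed in, with the robot touching nothing.
It also fails if it takes over 32 s, if anything falls off the work surface, if the arm or the gripper's body presses on something with over 40 N, if the wrist force passes 120 N, or if a joint passes its speed limit or range.

## Working session

There is one attempt and no reset: what is moved stays moved. The work goes in short steps, Python scripts to look and compute and a tool call to move; the robot and the scene stay as the last step left them, time stands still between calls to the robot, and variables do not carry over. Pictures are saved under pics/ and viewed, about 8 in all and at most 12, crops included, and the job is handed in when it is done.

Besides the shell and the picture viewer there is one more tool, called as a command line: name --argument value ..., lists and objects as JSON in quotes. drive_tool: Moves the arm, as the interface text tells. Its arguments: {"type":"object","properties":{"series":{"type":"array"},"force":{"type":"number"}},"required":["series"]}

```bash
mkdir -p pics; cat > h.py <<'E'
from station import bot
import cv2, numpy as np
def snap(n,f):
    c=bot.read_camera(n); cv2.imwrite(f'pics/{f}.png',c['pixels']); np.savez(f'{f}.npz',**c); return c
def ray(c,uv,z):
    p=cv2.undistortPoints(np.array([[uv]],float),c['camera_matrix'],np.array(c['distortion'],float))[0,0]
    R=cv2.Rodrigues(np.array(c['rvec'],float))[0]; t=np.array(c['tvec'],float).ravel()
    o=-R.T@t; d=R.T@np.array([p[0],p[1],1]); return o+d*(z-o[2])/d[2]
def proj(c,P):
    return cv2.projectPoints(np.array(P,float).reshape(-1,3),np.array(c['rvec'],float),np.array(c['tvec'],float),c['camera_matrix'],np.array(c['distortion'],float))[0][:,0]
E
python3 - <<'E'
from h import *
for n in('top','side'):
    c=snap(n,n+'0')
    R=cv2.Rodrigues(np.array(c['rvec'],float))[0]; print(n,-R.T@np.array(c['tvec']).ravel(),R[2])
print(bot.get_obs())
E
```

```text
top [ 0.38507538 -0.00820526  1.38423918] [ 0.10489025 -0.01731894 -0.99433299]
side [-0.03613037  0.63421529  0.98319448] [ 0.45285546 -0.51632465 -0.72686366]
{'t': 0.1, 'q': array([ 1.22391125,  0.47774669,  0.02235434,  1.55633177, -0.01151522,
        1.10931684, -0.08304064]), 'joint_vel': array([ 0.00112042, -0.00118674, -0.00024441, -0.00246584, -0.00093593,
        0.00038717, -0.00087427]), 'joint_torque': array([ 3.12119068e-03, -5.97772443e+01,  1.61293253e+00, -2.81961286e+01,
        1.27571283e-02,  4.98631343e-03, -1.79442407e-05]), 'eef_pos': array([ 0.15952486, -0.65536974,  0.25241231]), 'tool_rot': array([-8.22504157e-04,  9.92877107e-01,  1.19140041e-01, -1.56266108e-04]), 'contact_force': array([0.19115776, 0.59568874, 0.25960379]), 'torque': array([ 0.01880445, -0.01489264,  0.03296455]), 'gripper_width': 0.9984745537526138}
```

View pics/top0.png

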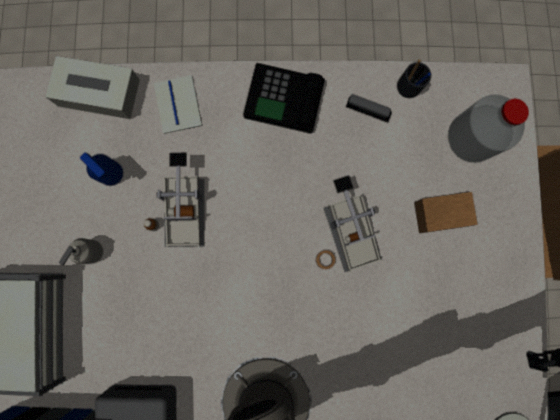

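View pics/side0.png

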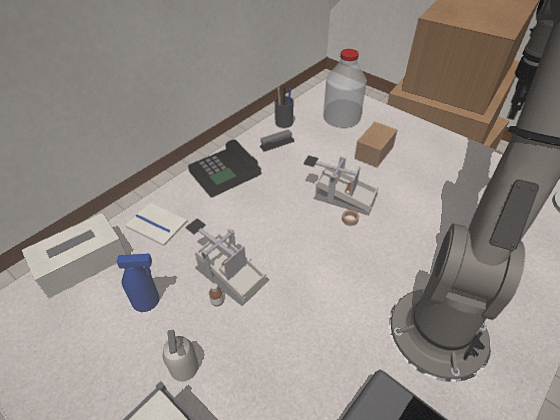

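The left dispenser (top view pad ~(178,159)) has the larger amber bottle and the standing bottle beside it at (152,224). That makes it dispenser a. The right one (pad ~(346,184)), with the tape roll at (326,259), is b. I'll enlarge a in both views.

```bash
python3 - <<'E'
import cv2,numpy as np
a=cv2.imread('pics/top0.png')[140:260,130:230]; b=cv2.imread('pics/side0.png')[210:310,180:280]
a=cv2.resize(a,None,fx=4.0,fy=4.0,interpolation=cv2.INTER_CUBIC); b=cv2.resize(b,None,fx=4,fy=4,interpolation=cv2.INTER_CUBIC)
b=cv2.copyMakeBorder(b,0,80,0,0,cv2.BORDER_CONSTANT)
cv2.imwrite('pics/crop0.png',cv2.convertScaleAbs(np.hstack([a,b]),alpha=1.5))
E
```

```text
(no output)
```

View pics/crop0.png

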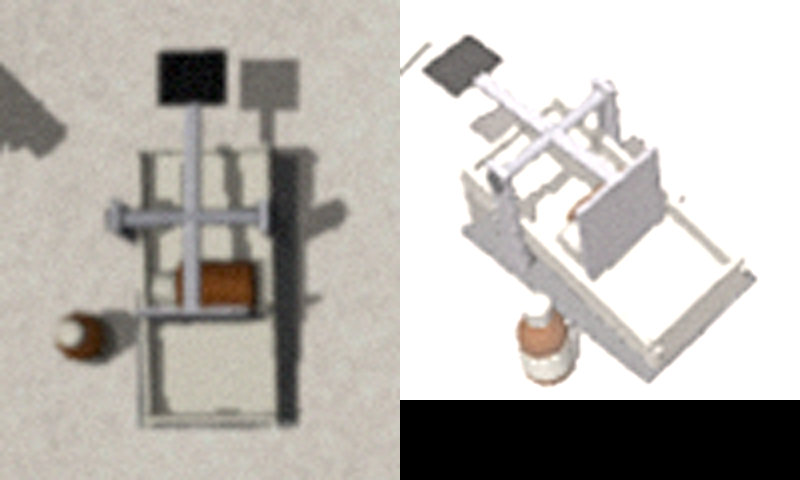

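The crop shows pad a at top (177.6,159.1) and side (195.4,225.9). The post tops are at crop (118,216) and (266,216), and the large bottle lies behind the shut gate.

```bash
python3 - <<'E'
from h import *
from scipy.spatial.transform import Rotation as Ro
from scipy.optimize import least_squares
T=dict(np.load('top0.npz'));S=dict(np.load('side0.npz'))
ct=lambda u,v:(130+u/4-.4,140+v/4-.4); cs=lambda u,v:(180+(u-400)/4-.4,210+v/4-.4)
print('pad top',ray(T,ct(192,78),.11),'side',ray(S,cs(463,65),.11))
# local points: pad corners, front stop corners(top)
L=[(.108,.022,.110),(.108,-.022,.110),(.072,-.022,.110),(.072,.022,.110)]
tp=[(160,50),(226,51),(226,105),(158,104)]
sp=[(423,68),(468,36),(503,62),(459,96)]
obs=np.array([ct(*p) for p in tp]+[cs(*p) for p in sp])
def W(p,l):
    c,s=np.cos(p[2]),np.sin(p[2]);l=np.array(l);return np.c_[p[0]+c*l[:,0]-s*l[:,1],p[1]+s*l[:,0]+c*l[:,1],l[:,2]]
PT=[(0,.053,.105),(0,-.053,.105)]; pt=np.array([ct(112,216),ct(270,216)])
f=lambda p:np.r_[proj(T,W(p,L))-obs[:4],proj(S,W(p,L))-obs[4:]].ravel()
r=least_squares(f,[.6,.2,0]); print(r.x,abs(r.fun).max(),r.fun.round(1)); 
print('axis posts px pred',(proj(T,W(r.x,PT))-[129.6,139.6])*4)
print('stop px pred',(proj(T,W(r.x,[(-.125,.043,.04),(-.125,-.043,.04),(-.06,0,.12)]))-[129.6,139.6])*4)
print('pad',W(r.x,[(.09,0,.11)]))
o=bot.get_obs(); print(Ro.from_quat(o['tool_rot'],scalar_first=True).as_matrix().round(3))
E
```

```text
pad top [0.64053215 0.21775653 0.11      ] side [0.63623756 0.21852684 0.11      ]
[ 0.54909958  0.21807235 -0.00602944] 1.276844061591703 [-0.3  0.7  0.2  0.3  0.   0.7 -0.1  1.  -0.9 -0.2  0.1 -1.2  0.1 -1.3
 -1.3 -0.5]
axis posts px pred [[109.00689226 220.98357805]
 [274.07110555 220.12062825]]
stop px pred [[141.83136021 419.8787169 ]
 [270.62667484 419.61842386]
 [185.83560312 312.45732735]]
pad [[0.63909794 0.21752971 0.11      ]]
[[ 0.972  0.237 -0.001]
 [ 0.237 -0.972  0.002]
 [-0.    -0.002 -1.   ]]
```

drive_tool --series '[-1,0,0,0,0,0,0.12,-1,0,0,0,0,0,0.12,-1,38,-34,0,0,0,0,-1,38,-34,0,0,0,0,-1,38,-34,0,0,0,0,-1,38,-34,0,0,0,0,-1,38,-34,0,0,0,0,-1,38,-34,0,0,0,0,-1,38,-34,0,0,0,0,-1,38,-34,0,0,0,0,-1,38,-34,0,0,0,0]' --force 40

```text
t: 1.48
eef_pos: [0.5029, -0.349, 0.253]
tool_rot: [-0.0, 1.0, -0.001, -0.0]
contact_force: [0.2, -0.8, -0.2]
gripper_width: -0.003
```

drive_tool --series '[-1,12,-51.5,0,0,0,0,-1,12,-51.5,0,0,0,0,-1,12,-51.5,0,0,0,0,-1,12,-51.5,0,0,0,0,-1,12,-51.5,0,0,0,0,-1,12,-51.5,0,0,0,0,-1,12,-51.5,0,0,0,0,-1,12,-51.5,0,0,0,0,-1,12,-51.5,0,0,0,0,-1,12,-51.5,0,0,0,0,-1,11,-51.5,0,0,0,0,-1,0,0,0,0,0,0]'

```text
t: 2.98
eef_pos: [0.6324, 0.2224, 0.2525]
tool_rot: [-0.002, 1.0, 0.003, -0.001]
contact_force: [0.0, -0.8, -0.9]
gripper_width: -0.001
```

drive_tool --series '[-1,0,0,35,0,0,0,-1,0,0,35,0,0,0,-1,0,0,33,0,0,0,-1,0,0,0,0,0,0]'

```text
t: 3.48
eef_pos: [0.6318, 0.214, 0.1473]
tool_rot: [0.002, 1.0, -0.001, -0.003]
contact_force: [0.3, -0.5, -0.2]
gripper_width: 0.001
```

```bash
python3 - <<'E'
from h import *
o=bot.get_obs(); print(o['eef_pos'],o['contact_force'])
T=snap('top','t1');S=snap('side','s1')
a=cv2.resize(T['pixels'][130:260,120:220],None,fx=4,fy=4,interpolation=cv2.INTER_CUBIC)
b=cv2.resize(S['pixels'][180:310,175:275],None,fx=4,fy=4,interpolation=cv2.INTER_CUBIC)
cv2.imwrite('pics/crop1.png',cv2.convertScaleAbs(np.hstack([a,b]),alpha=1.2))
E
```

```text
[0.63178649 0.21398473 0.14726071] [ 0.25200858 -0.544881   -0.18052257]
```

View pics/crop1.png

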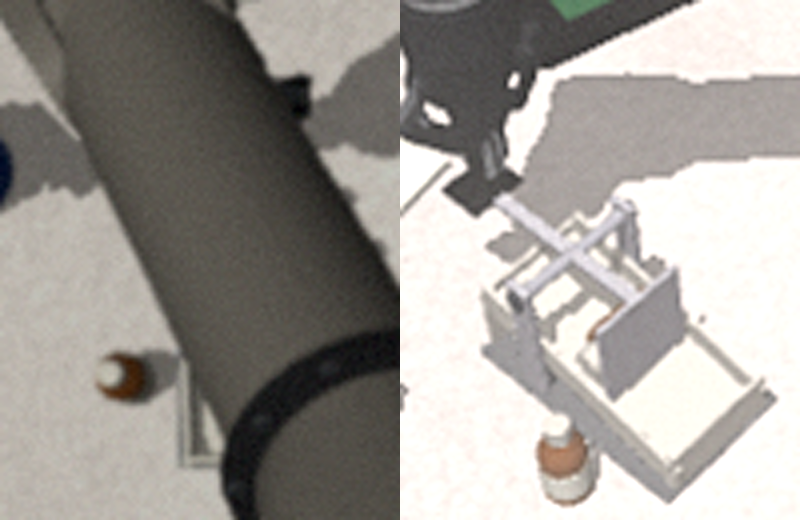

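The shut fingertips hang over pad a (side crop ~(495,175)), with the gate shut. Next I press.

drive_tool --series '[-1,0,-2,13,0,0,0,-1,0,0,13,0,0,0,-1,0,0,10,0,0,0,-1,0,0,10,0,0,0]'

```text
t: 4.08
eef_pos: [0.6333, 0.2184, 0.1039]
tool_rot: [-0.0, 1.0, -0.0, -0.0]
contact_force: [-1.3, 0.9, 5.0]
gripper_width: 0.002
```

drive_tool --series '[-1,0,0,6,0,0,0,-1,0,0,5,0,0,0,-1,0,0,0,0,0,0]'

```text
t: 4.45
eef_pos: [0.6339, 0.218, 0.0931]
tool_rot: [0.0, 1.0, -0.001, 0.0]
contact_force: [-0.5, -0.5, 5.3]
gripper_width: -0.001
```

```bash
python3 - <<'E'
from h import *
S=snap('side','s2')
b=cv2.resize(S['pixels'][180:310,175:275],None,fx=4,fy=4,interpolation=cv2.INTER_CUBIC)
cv2.imwrite('pics/crop2.png',cv2.convertScaleAbs(b,alpha=1.0)); o=bot.get_obs();print(o['eef_pos'],o['contact_force'])
E
```

```text
[0.63405828 0.21794048 0.09339345] [0.35010313 0.67099313 5.43047646]
```

View pics/crop2.png

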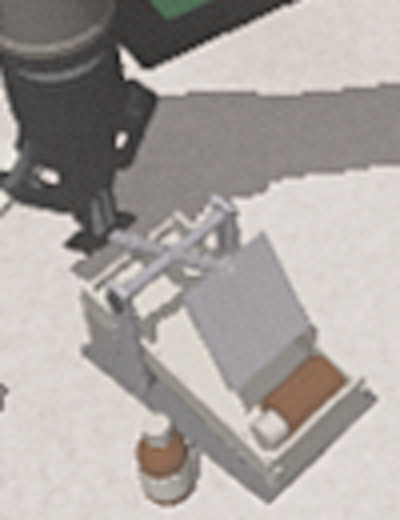

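The gate is up and the large bottle has rolled to the front stop (crop ~(300,400)). I'll hold half a second so it settles, then release smoothly.

drive_tool --series '[-1,0,0,0,0,0,0,-1,0,0,0,0,0,0,-1,0,0,0,0,0,0,-1,0,0,0,0,0,0,-1,0,0,-8,0,0,0,-1,0,0,-10,0,0,0,-1,0,0,-12,0,0,0,-1,0,0,-15,0,0,0,-1,0,0,-25,0,0,0,-1,0,0,-40,0,0,0,-1,0,0,-40,0,0,0,-1,0,0,0,0,0,0]'

```text
t: 6.0
eef_pos: [0.6343, 0.219, 0.2471]
tool_rot: [-0.001, 1.0, -0.0, 0.002]
contact_force: [0.0, 0.6, -0.0]
gripper_width: 0.0
```

drive_tool --series '[-1,-12,50,0,0,0,0,-1,-12,50,0,0,0,0,-1,-12,50,0,0,0,0,-1,-12,50,0,0,0,0,-1,-12,50,0,0,0,0,-1,-12,50,0,0,0,0,-1,-12,50,0,0,0,0,-1,-12,50,0,0,0,0,-1,-12,50,0,0,0,0,-1,-12,50,0,0,0,0,-1,0,0,0,0,0,0]'

```text
t: 7.38
eef_pos: [0.5096, -0.2863, 0.2419]
tool_rot: [0.0, 1.0, -0.005, -0.002]
contact_force: [-0.4, 1.3, -0.0]
gripper_width: 0.0
```

```bash
python3 - <<'E'
from h import *
T=snap('top','t3');S=snap('side','s3')
a=cv2.resize(T['pixels'][140:280,70:400],(792,336),interpolation=cv2.INTER_CUBIC)
b=cv2.resize(S['pixels'][130:310,160:400],(340,255),interpolation=cv2.INTER_CUBIC)
c=cv2.resize(S['pixels'][210:310,180:280],(255,255),interpolation=cv2.INTER_CUBIC)
b=np.hstack([b,c]);b=cv2.copyMakeBorder(b,0,0,0,792-b.shape[1],cv2.BORDER_CONSTANT)
cv2.imwrite('pics/crop3.png',np.vstack([a,b])); o=bot.get_obs();print(o['eef_pos'],o['contact_force'],o['t'])
E
```

```text
[ 0.51196682 -0.28118618  0.24216371] [ 0.72003638  0.80775589 -0.17743663] 7.475
```

View pics/crop3.png

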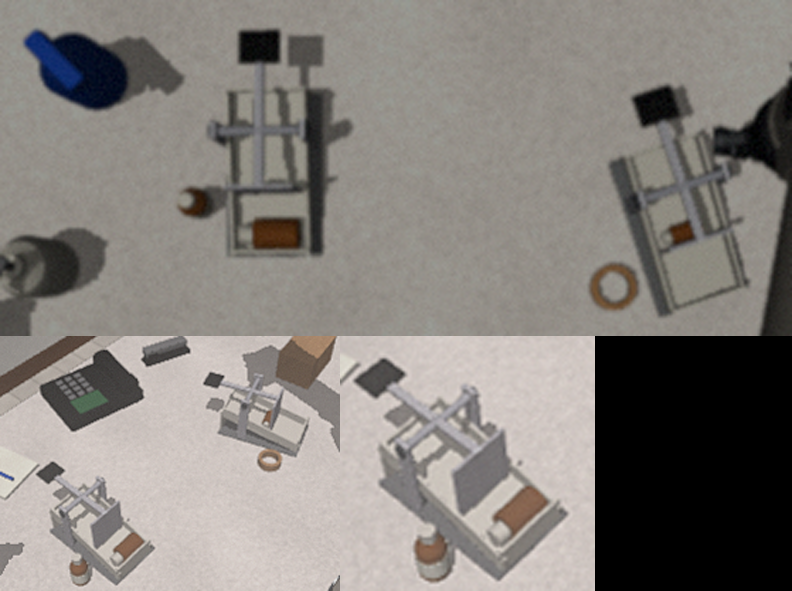

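The large bottle lies at a's front stop (top crop ~(272,235)) and the gate is shut behind it (~(262,187)). Dispenser b is shut with its small bottle inside (~(680,235)), the bystanders are in place, and the arm is clear. I'll let the arm settle, then hand in.

drive_tool --series '[-1,0,0,-20,0,0,0,-1,0,0,0,0,0,0,-1,0,0,0,0,0,0,-1,0,0,0,0,0,0]'

```text
t: 7.98
eef_pos: [0.5128, -0.281, 0.2624]
tool_rot: [-0.0, 1.0, -0.0, -0.001]
contact_force: [0.1, 0.1, 0.1]
gripper_width: 0.003
```

```bash
python3 -c "
from station import bot
print(bot.get_obs()['contact_force']);print(bot.hand_in())"
```

```text
[0.14551935 0.08735863 0.13432147]
the job is handed in; nothing more can be done
None
```

The job is done and handed in at about 8 s. I pressed dispenser a's pad with the shut fingertips (about 5 N) and held it down until the large bottle had rolled to the front stop. Then I let go smoothly and moved the arm clear.

The last pictures from both cameras show the large bottle at the front stop with gate a shut behind it. Dispenser b is still shut with the small bottle inside, and the standing bottle, tape roll, pump bottle, spray bottle and carton look undisturbed. The contact force at hand-in was about zero. No check failed or disagreed.

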